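# Fit the tier onto the medicine carousel

## Robot

A 7-joint arm with a two-finger parallel gripper is mounted at the origin on the work surface. World frame = base frame: x ahead of the robot, y to its left, z up, the work surface at z = 0. Lengths are in m, angles in rad, forces in N, time in s.
With the tool pointing down it reaches from about 0.4 to 0.875 m from the base axis. Payload 19.3 kg.
Tool frame: the origin (TCP) lies at the very end of the fingers, on their centre line; the grasp point (between the pads) lies bot.pinch_z behind it (bot.pinch_z is the distance from the TCP to the grasp point, in m); z points along the fingers, y is the line along which they close (so a half turn about z gives the same grasp; the last joint's range is limited). The gripper opens to 85 mm and grips with 20 to 120 N. Pads are 22 mm wide; open, the fingers measure 114 mm over their backs; the gripper's body (76 mm by 85 mm) begins 54 mm behind the grasp point. The pads swing forward as they close: fully open they stand 13 mm farther back than shut.
Start: joints at [1.201, 0.521, -0.036, 1.599, 0.021, 1.021, -0.113], TCP at [0.185, -0.597, 0.231] pointing down, gripper open.
Joint ranges: [-2.91, 2.91], [-0.3, 2.13], [-1.5, 1.42], [0.17, 2.43], [-1.26, 4.41], [0.16, 1.93], [-2.52, 2.52]. Speed limits (rad/s): [1.89, 1.89, 2.39, 2.39, 3.01, 3.01, 3.01].

## Interface

Orientations are given as [roll, pitch, yaw] about the fixed x, y, z axes, in that order (R = Rz(yaw) Ry(pitch) Rx(roll)).
In Python, from workcell import bot, grab_frame, ticket gives the robot as it stands.
- The arm moves only by the tool arm_command, never from a script. Its argument "commands" is a list of rows, each a list of 3 entries, a list of its own where there are three numbers: the shift along the world's x, y, z in mm, then the turn about the world's z in rad, then the gripper command: -1 is fully open, 1 is shut, values between are in proportion. In form: [[[tx, ty, tz], roll, fingers], ...]. A call has 1 to 20 rows; each row shifts and turns the commanded pose from where the row before left it; what a row does not reach is not made up. A row lasts 1/10 s, in which the tool goes at most 50 mm and 8.59 degrees, less where a joint would pass 70% of its speed; a pose out of reach is approached as far as the arm can. A call with a gripper value outside its range is refused whole. The fingers move at their own pace and stop on an object; "newtons" is the grip in N (left out, the last holds). Time passes only in rows, so rows that do not move let the fingers close. It gives the time, the measured TCP pose, the force, the opening and the grip force at its end, in the units of the state.
- bot.observe(): the state, without advancing time (a new reading comes with each control period).
- grab_frame(name): name is "scene" or "top" or "wrist"; returns a dict with "image" (384x512x3 uint8, red, green, blue), "vertical_fov" (degrees; the focal length in pixels is half the picture's height over the tangent of half this angle, whatever the lens; pixels are square), "cx", "cy" (the principal point, pixels), "k1" (the pictures are not rectified: a ray, as slopes to the right and down, at radius r is drawn at 1 + k1 r^2 times it, then the intrinsics apply), "R" (3x3) and "t" (3): a world point X has camera coordinates R X + t. Camera axes: x right, y down, z forward; pixel columns grow to the right and rows downward; lengths in m; the calibration is good to about 2 mm. A picture is of the moment at which its call begins. There is no depth.
- ticket.job_done(): hands the job in; it is judged then, once.
The state is a dict: "clock": time; "qpos": joint angles; "qd": joint speeds; "joint_efforts": joint torques, N m; "position": TCP position; "tool_rot": TCP orientation; "force": force on the tool from outside, world axes, zero at the start; "moment": the same for the moment, N m; "grip_width": finger opening in m; "finger_force": force on a finger pad.
Only numpy, scipy, OpenCV 4.12 (cv2) and the standard library are available. Lean on these libraries where they do the work, as an engineer would, in place of code of your own. Each camera call takes 0.05 s, during which the arm holds its last target. There are 200 camera calls.

## Task

Pick up the loose white tier by its upright grip, ease its drilled boss down over the carousel's post keeping it level, and turn it on the post until its notch drops over the cross pin and it lies fully home, flat on the disc. Be gentle: do not force, jam or drop it on the stand; then let go and leave everything else where it is.

Things in the scene. Friction and masses are not known exactly. Their poses are not given: they have to be found in the camera images.
- tier: Loose plain white shelf for the small carousel, flat on the counter, 0.3 to 0.65 kg. A square boss (56 x 56 mm, 50 mm tall) at one end has a vertical bore, 19 mm diameter, right through it; a shallow pan (120 mm wide, rim 16 mm high) reaches from it along the tier's -x to x = -168 mm. Origin: on the bore's axis, at the underside; z up.
- grip (a point): Where to grip the tier: an upright flat blade in the pan, 10 mm thick along the tier's x, 44 mm wide along its y, mid-plane at x = -85 mm (near the centre of mass), top 108 mm above the underside. This point: on the mid-plane, 86 mm above the underside. Take it by the two flat faces.
- notch (a point): Middle of the straight notch, 12.5 mm wide and 13 mm high, that crosses the underside of the tier's boss along the tier's y, through the bore. This point: on the bore's axis at the underside (same as the tier's origin).
- stand: Small carousel stand, fixed to the counter: round foot (150 mm diameter), pedestal, white disc (210 mm diameter) with its top 60 mm above the counter, and a steel post of 16 mm diameter rising 130 mm from the middle of the disc. More than 70 N (all contacts added up) between tier and stand counts as forcing. Origin: middle of the foot's underside, z up.
- seat (a point): Centre of the disc's top face, on the post's axis: where the tier's origin must finally be. Axes as the stand's. Round the post here lies a cross pin, 9 mm diameter, flat on the disc, sticking out to 24 mm from the axis both ways. It belongs in the tier's notch, either way round.
- pin (a point): Top of the cross pin, on the post's axis, 9 mm above the disc; a tier resting here is not home. Pin and post are locked. The pin lies along the stand's y to within 0.6 rad either way; this angle is NOT measured (the axes here are the stand's): see or feel for it. The notch drops over it when within about 0.07 rad.
- post_top (a point): Tip of the post, 130 mm above the seat, on its axis; the last 14 mm taper from 16 to 5 mm diameter.
- carton_a: Bystander: small medicine carton lying flat, 105 x 40 x 25 mm. Origin: middle of its underside.
- pill_jar: Bystander: small closed jar, 40 mm diameter, 46 mm tall. Origin: middle of its underside.
- carton_b: Bystander: medicine carton lying flat, 110 x 55 x 32 mm. Origin: middle of its underside.
- wash_bottle: Bystander: closed bottle, 68 mm diameter, 150 mm tall. Origin: middle of its underside.
- carton_c: Bystander: medicine carton lying flat, 90 x 50 x 30 mm. Origin: middle of its underside.
- stapler: Bystander: desk stapler, 130 x 34 x 41 mm. Origin: middle of its underside.
Not all that is in view belongs to the job. There is more than one size of the stand; the one meant has the size given above.

How it is judged:
By the outcome, as a careful person would: the job done as asked, in the order asked, and still so for the second after the job is handed in, with the robot touching nothing.
It also fails if it takes over 67 s, if anything falls off the work surface, if the arm or the gripper's body presses on something with over 40 N, if the wrist force passes 120 N, or if a joint passes its speed limit or range.

## Working session

There is one attempt and no reset: what is moved stays moved. The work goes in short steps, Python scripts to look and compute and a tool call to move; the robot and the scene stay as the last step left them, time stands still between calls to the robot, and variables do not carry over. Pictures are saved under pics/ and viewed, at most 10 in all, crops included, and the job is handed in when it is done.

Besides the shell and the picture viewer there is one more tool, called after "Emit:" as a command line: name --argument value ..., lists and objects as JSON in quotes. arm_command: Moves the arm, as the interface text tells. Its arguments: {"type":"object","properties":{"commands":{"type":"array"},"newtons":{"type":"number"}},"required":["commands"]}

```bash
mkdir -p pics; cat > h.py <<'E'
import numpy as np, cv2, pickle
from workcell import bot, grab_frame, ticket
def grab(n,f):
    d=grab_frame(n); cv2.imwrite(f'pics/{f}.png',d['image'][:,:,::-1]); pickle.dump(d,open(f'pics/{f}.pkl','wb')); return d
def load(f): return pickle.load(open(f'pics/{f}.pkl','rb'))
def K(d):
    f=d['image'].shape[0]/2/np.tan(np.radians(d['vertical_fov'])/2)
    return np.array([[f,0,d['cx']],[0,f,d['cy']],[0,0,1.]]),np.array([d['k1'],0,0,0.])
def ray(d,uv):
    k,dist=K(d); p=cv2.undistortPoints(np.array(uv,float).reshape(-1,1,2),k,dist).reshape(-1,2)
    R=np.array(d['R']);t=np.array(d['t'])
    v=np.c_[p,np.ones(len(p))]@R; return -R.T@t, v/np.linalg.norm(v,axis=1)[:,None]
def plane(d,uv,z):
    o,v=ray(d,uv); return o+v*((z-o[2])/v[:,2])[:,None]
def tri(d1,u1,d2,u2):
    o1,v1=ray(d1,[u1]);o2,v2=ray(d2,[u2]);A=np.c_[v1[0],-v2[0]]
    s=np.linalg.lstsq(A,o2-o1,rcond=None)[0];a=o1+s[0]*v1[0];b=o2+s[1]*v2[0]
    return (a+b)/2,np.linalg.norm(a-b)
def proj(d,X):
    k,dist=K(d); return cv2.projectPoints(np.array(X,float).reshape(-1,3),cv2.Rodrigues(np.array(d['R']))[0],np.array(d['t'],float),k,dist)[0].reshape(-1,2)
E
python3 - <<'E'
from h import *
a=grab('scene','s0');b=grab('top','t0');c=grab('wrist','w0')
for d in(a,b,c):
    print(d['vertical_fov'],d['k1'],-np.array(d['R']).T@d['t'],np.array(d['R'])[2])
print(bot.pinch_z,bot.observe())
cv2.imwrite('pics/st.png',cv2.resize(np.vstack([a['image'],b['image']])[:,:,::-1],None,fx=.78,fy=.78))
E
```

```text
57.19716225697398 -0.10017822503525474 [1.17622163 0.39706642 0.82689921] [-0.65007395 -0.36876375 -0.66439232]
49.091482184831655 -0.02007330264823617 [0.30117803 0.01246141 1.42236751] [ 0.14322886 -0.01238528 -0.9896121 ]
65.11437445050262 -0.07365686481452781 [ 0.24771832 -0.57818411  0.37395298] [-0.25253678 -0.07790155 -0.96444623]
0.0187 {'clock': 0.15, 'qpos': array([ 1.20084276,  0.52183947, -0.03633871,  1.59986611,  0.02119808,
        1.02113319, -0.11278403]), 'qd': array([-1.23505536e-05, -5.33791231e-04,  9.67207096e-04, -2.03419948e-03,
       -3.38903512e-04, -3.08430738e-04, -7.19500616e-04]), 'joint_efforts': array([ 1.26248782e-03, -9.27390218e+01,  1.98039539e+00, -3.70051146e+01,
        1.78469665e-02,  6.41832099e-03, -1.73621220e-04]), 'position': array([ 0.18445421, -0.59689038,  0.2308852 ]), 'tool_rot': array([-3.14073291e+00,  5.18372030e-05,  2.99765815e-01]), 'force': array([-0.88514157, -0.19047476,  0.35500741]), 'moment': array([ 0.00174358, -0.01582761,  0.00224135]), 'finger_force': 0.0, 'grip_width': 0.08539043606292541}
```

View pics/t0.png

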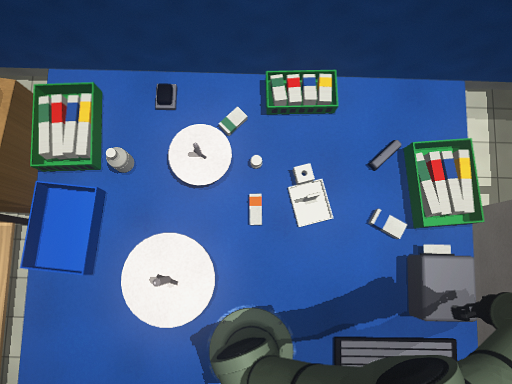

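View pics/s0.png

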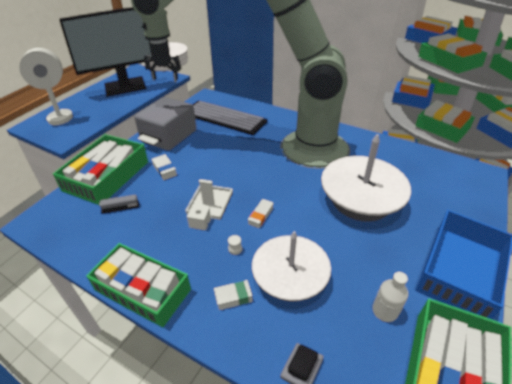

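The top view shows the tier at about (310,198), with its boss at (304,172), and the small stand at (200,155). The big carousel at (168,280) is a decoy. Next I'll measure both.

```bash
python3 - <<'E'
from h import *
for n,z0 in(('t0',0.06),('s0',0.06)):
    d=load(n);hsv=cv2.cvtColor(d['image'],cv2.COLOR_RGB2HSV)
    m=((hsv[...,1]<60)&(hsv[...,2]>130)).astype(np.uint8)
    m=cv2.morphologyEx(m,cv2.MORPH_CLOSE,np.ones((5,5)) if n=='t0' else np.ones((9,9)))
    for c in cv2.findContours(m,cv2.RETR_EXTERNAL,cv2.CHAIN_APPROX_NONE)[0]:
        a=cv2.contourArea(c)
        if a<300: continue
        P=plane(d,cv2.convexHull(c).reshape(-1,2),0.06)[:,:2].astype(np.float32)*1000
        r=cv2.minEnclosingCircle(P); q=cv2.minAreaRect(P)
        if q[1][0]<400 and abs(r[0][0])<900 and abs(r[0][1])<900: print(n,cv2.boundingRect(c),np.round(r[0]),round(r[1]),np.round(q[0]),np.round(q[1]),round(q[2],1))
t,s=load('t0'),load('s0')
A=cv2.resize(t['image'][130:235,180:340],None,fx=5,fy=5,interpolation=3)[:,:,::-1]
cv2.imwrite('pics/c1.png',A)
A=cv2.resize(s['image'][170:310,180:340],None,fx=4,fy=4,interpolation=3)[:,:,::-1]
cv2.imwrite('pics/c2.png',A)
E
```

```text
t0 (399, 343, 52, 13) [  25. -546.] 84 [  25. -546.] [163.  37.] 89.7
t0 (423, 245, 50, 47) [ 277. -623.] 102 [ 278. -631.] [147. 159.] 1.0
t0 (121, 233, 94, 95) [223. 271.] 150 [222. 271.] [294. 296.] 1.4
t0 (7, 226, 21, 158) [137. 741.] 242 [137. 735.] [ 35. 485.] 90.0
t0 (421, 178, 54, 37) [ 515. -640.] 99 [ 513. -639.] [119. 170.] 3.9
t0 (288, 163, 45, 64) [ 504. -175.] 108 [ 509. -174.] [197. 118.] 15.7
t0 (106, 147, 23, 21) [616. 461.] 42 [615. 459.] [68. 74.] 1.5
t0 (168, 122, 64, 64) [644. 180.] 117 [633. 185.] [208. 212.] 6.3
t0 (38, 121, 51, 35) [678. 645.] 97 [676. 646.] [117. 169.] 1.4
t0 (458, 90, 33, 96) [ 719. -750.] 169 [ 718. -735.] [107. 331.] 89.4
t0 (272, 86, 60, 16) [ 855. -152.] 103 [ 853. -152.] [ 54. 202.] 1.7
s0 (421, 315, 91, 69) [675. 646.] 110 [663. 649.] [138. 200.] 3.3
s0 (373, 272, 35, 47) [598. 451.] 81 [598. 452.] [ 70. 162.] 82.0
s0 (503, 255, 9, 72) [433. 736.] 122 [434. 729.] [245.  20.] 1.5
s0 (95, 247, 83, 63) [ 866. -151.] 122 [ 868. -154.] [114. 225.] 2.6
s0 (214, 232, 117, 78) [686. 158.] 165 [677. 151.] [213. 322.] 48.7
s0 (248, 199, 25, 28) [500.  16.] 61 [500.  17.] [119.  46.] 1.0
s0 (186, 179, 47, 49) [ 548. -174.] 114 [ 541. -149.] [224. 125.] 19.5
s0 (136, 104, 40, 20) [ 168. -694.] 99 [ 171. -695.] [136. 168.] 1.3
s0 (195, 101, 66, 18) [  -9. -432.] 165 [  37. -432.] [107. 329.] 0.1
```

View pics/c1.png

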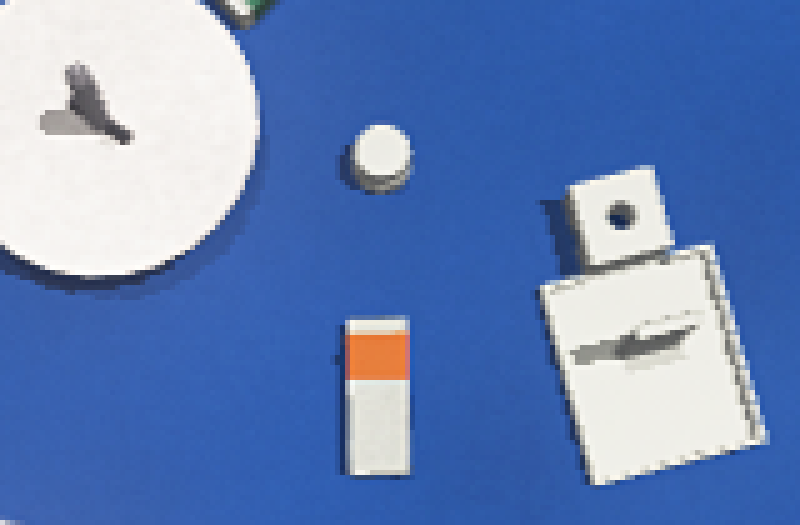

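View pics/c2.png

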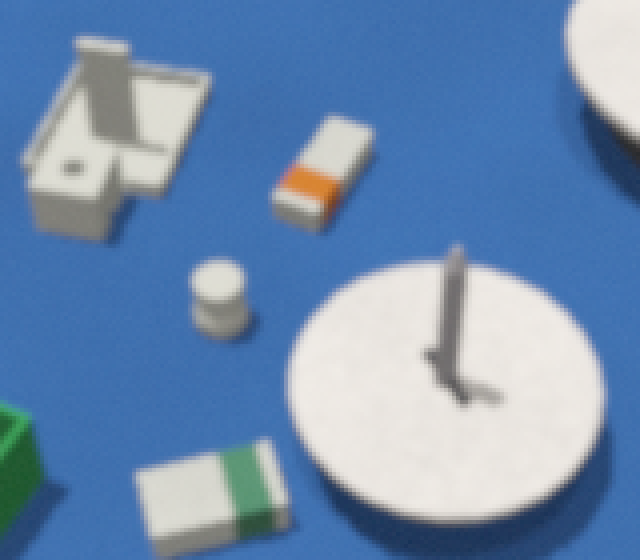

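c1 shows the bore at (304.2,172.8) and one pin end at (205.4,157.4). c2 shows the bore at (198.3,211.8) and the pin ends at (287.5,258) and (295.8,269.5), all in full-image pixels.

```bash
python3 - <<'E'
from h import *
t,s=load('t0'),load('s0')
print('bore',tri(t,(304.2,172.8),s,(198.25,211.75)))
tt=(180+78/5,130+68/5); ss=(180+456/4,170+247/4)
print('posttip',tri(t,tt,s,ss), plane(t,[tt],.19),plane(s,[ss],.19))
print('pin s',plane(s,[(287.5,258),(295.75,269.5)],.0645),'t',plane(t,[(205.4,157.4)],.0645))
# blade top: c1 bounds, c2 corners
print('blade s',plane(s,[(180+75/4,170+41/4),(180+130/4,170+45/4)],.108))
print('blade t',plane(t,[(180+636/5,130+334/5),(180+697/5,130+315/5)],.108))
print('boss top corners t',plane(t,[(180+568/5,130+185/5),(180+652/5,130+166/5),(180+672/5,130+244/5)],.05))
print('rim corners t',plane(t,[(180+540/5,130+288/5),(180+712/5,130+246/5),(180+766/5,130+440/5),(180+594/5,130+485/5)],.016))
E
```

```text
bore (array([ 0.58041078, -0.16280772,  0.04565155]), np.float64(0.0018280785386440772))
posttip (array([0.63264657, 0.18478536, 0.18735526]), np.float64(0.0032237687130998688)) [[0.63254635 0.18292735 0.19      ]] [[0.63424301 0.18713123 0.19      ]]
pin s [[0.62271125 0.17077706 0.0645    ]
 [0.6465923  0.20641677 0.0645    ]] t [[0.62029614 0.16591044 0.0645    ]]
blade s [[ 0.50972959 -0.20252743  0.108     ]
 [ 0.49260396 -0.16044831  0.108     ]]
blade t [[ 0.49113733 -0.16564987  0.108     ]
 [ 0.50429044 -0.2043591   0.108     ]]
boss top corners t [[ 0.59880418 -0.12746837  0.05      ]
 [ 0.61328207 -0.18360749  0.05      ]
 [ 0.56060516 -0.19717628  0.05      ]]
rim corners t [[ 0.5343178  -0.11262799  0.016     ]
 [ 0.56636507 -0.22972984  0.016     ]
 [ 0.43456653 -0.26628818  0.016     ]
 [ 0.40151517 -0.15051133  0.016     ]]
```

Emit:
arm_command --commands '[[[10,10,5],0.05,-1],[[22,29,2],0.11,-1],[[22,29,0],0.11,-1],[[22,29,0],0.11,-1],[[22,29,0],0.11,-1],[[22,29,0],0.11,-1],[[22,29,0],0.11,-1],[[22,29,0],0.11,-1],[[22,29,0],0.11,-1],[[22,29,0],0.11,-1],[[22,29,0],0.11,-1],[[22,29,0],0.11,-1],[[22,29,0],0.11,-1],[[22,29,0],0.11,-1],[[17,24,0],0.11,-1],[[0,0,0],0.06,-1],[[0,0,0],0,-1],[[0,0,0],0,-1]]'

```text
clock: 1.95
position: [0.4973, -0.1862, 0.2384]
tool_rot: [-3.141, 0.0, 1.949]
force: [0.1, -1.1, 0.7]
grip_width: 0.0855
finger_force: 0.0
```

```bash
python3 - <<'E'
from h import *
w=grab('wrist','w1');o=bot.observe();print(o['position'],o['tool_rot'],o['qpos'],o['force'])
c,s=np.cos(.27),np.sin(.27)
P=[[.580+c*x-s*y,-.163+s*x+c*y,z] for x,y,z in [(0,0,.05),(-80,-22,108),(-80,22,108),(-90,-22,108),(-90,22,108),(28,28,50),(28,-28,50),(-168,60,16),(-168,-60,16)] for x,y,z in [(x/1000,y/1000,z/1000 if z>1 else z)]]
p=proj(w,P);print(np.round(p))
im=cv2.resize(w['image'],None,fx=1.5,fy=1.5)[:,:,::-1].copy()
for u in p: cv2.circle(im,tuple(int(round(1.5*v)) for v in u),2,(0,0,255),-1)
cv2.imwrite('pics/w1v.png',im)
E
```

```text
[ 0.49721351 -0.18643817  0.23842971] [-3.14137572e+00  4.09515406e-04  1.94794372e+00] [ 0.66704747  0.40816926 -0.55445304  1.81866796  0.25393913  0.9856782
  0.38498139] [ 0.16033084  0.0848854  -0.79410397]
[[330. 179.]
 [259. 205.]
 [264. 160.]
 [248. 204.]
 [253. 159.]
 [359. 157.]
 [349. 204.]
 [191. 108.]
 [186. 204.]]
```

View pics/w1v.png

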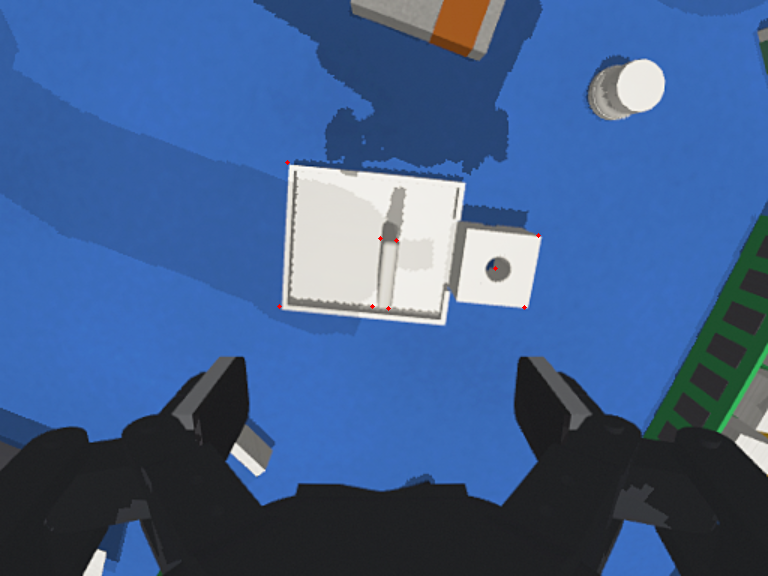

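The wrist view shows the pan rim corners at about (290,166), (465,183), (443,324) and (284,310), the bore at (498,269), and the blade top from (388,241) to (386,308). These pixels are in the 1.5x view. Next I'll measure sub-pixel.

```bash
python3 - <<'E'
from h import *
w=load('w1');t=load('t0')
q=lambda L:np.array(L)/1.5
r=plane(w,q([(290,166),(465,183),(443,324),(284,310)]),.016);print('rim',np.round(r*1000,1))
a=lambda i,j:np.arctan2(*(r[i]-r[j])[[1,0]]);print('yaw',a(1,0),a(2,3),a(0,3)-np.pi/2,a(1,2)-np.pi/2)
print('bore w',plane(w,q([(498,269)]),.05), tri(w,(498/1.5,269/1.5),t,(304.2,172.8)))
b=plane(w,q([(464,227),(539,236),(526,307),(458,300)]),.05);print('boss',b*1000,b.mean(0)); print(np.arctan2(*(b[1]-b[2])[[1,0]])-np.pi/2)
print('blade',plane(w,q([(381,241),(396,241),(378,308),(394,308)]),.108)*1000)
im=w['image'][150:215,225:290,::-1];cv2.imwrite('pics/bl.png',cv2.resize(im,None,fx=9,fy=9,interpolation=0))
E
```

```text
rim [[ 405.4 -152.2   16. ]
 [ 539.  -113.3   16. ]
 [ 570.4 -228.5   16. ]
 [ 439.1 -267.2   16. ]]
yaw 0.28367351352791687 0.28674568599485933 0.28549942211111734 0.26634337589249935
bore w [[ 0.58234723 -0.16304725  0.05      ]] (array([ 0.57644672, -0.16089596,  0.06771646]), np.float64(0.00024304210131777013))
boss [[ 545.18854196 -143.6873549    50.        ]
 [ 600.18877909 -128.70126786   50.        ]
 [ 615.89465882 -182.21844053   50.        ]
 [ 564.1435307  -196.65951218   50.        ]] [ 0.58135388 -0.16281664  0.05      ]
0.28545861028404684
blade [[ 488.71475729 -167.17698182  108.        ]
 [ 497.24136836 -163.77914067  108.        ]
 [ 502.85080656 -207.85913744  108.        ]
 [ 512.31504318 -204.08935642  108.        ]]
```

View pics/bl.png

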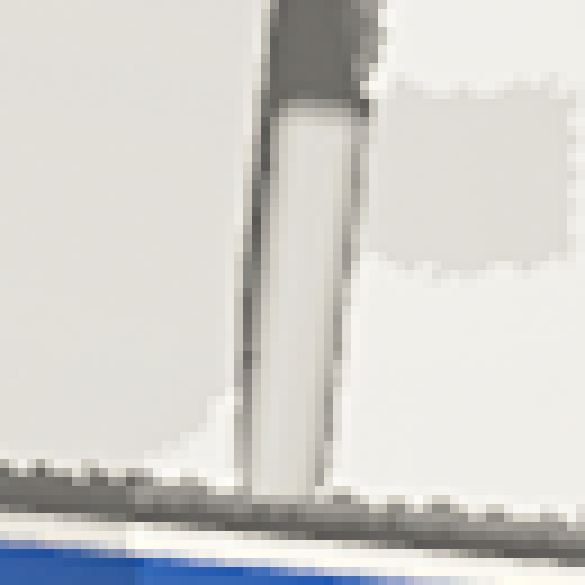

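The crop confirms the blade, about 10 mm thick and sitting at (0.500,-0.186). Tier yaw is about 0.281, which agrees with the boss and rim. I'll descend now.

Emit:
arm_command --commands '[[[3,0,0],-0.05,-1],[[0,0,-10],-0.046,-1],[[0,0,-20],0,-1],[[0,0,-20],0,-1],[[0,0,-20],0,-1],[[0,0,-20],0,-1],[[0,0,-20],0,-1],[[0,0,-20],0,-1],[[0,0,-16],0,-1],[[0,0,-15],0,-1],[[0,0,-10],0,-1],[[0,0,0],0,-1],[[0,0,0],0,-1]]'

```text
clock: 3.3
position: [0.5007, -0.1862, 0.0676]
tool_rot: [3.141, 0.0, 1.854]
force: [0.7, 0.1, 0.8]
grip_width: 0.0856
finger_force: 0.0
```

Emit:
arm_command --commands '[[[0,0,0],0,1],[[0,0,0],0,1],[[0,0,0],0,1],[[0,0,0],0,1],[[0,0,0],0,1],[[0,0,0],0,1],[[0,0,0],0,1],[[0,0,0],0,1],[[0,0,0],0,1],[[0,0,0],0,1],[[0,0,0],0,1],[[0,0,0],0,1]]' --newtons 80

```text
clock: 4.5
position: [0.5007, -0.1862, 0.0675]
tool_rot: [3.141, 0.0, 1.854]
force: [-0.3, -0.4, 4.5]
grip_width: 0.0091
finger_force: 78.3
```

Emit:
arm_command --commands '[[[0,0,5],0,1],[[0,0,10],0,1],[[0,0,20],0,1],[[0,0,25],0,1],[[0,0,25],0,1],[[0,0,25],0,1],[[0,0,25],0,1],[[0,0,25],0,1],[[0,0,25],0,1],[[0,0,20],0,1],[[0,0,10],0,1],[[0,0,0],0,1],[[0,0,0],0,1],[[0,0,0],0,1]]'

```text
clock: 5.9
position: [0.5, -0.186, 0.2812]
tool_rot: [-3.14, -0.001, 1.854]
force: [-0.3, 0.4, -5.9]
grip_width: 0.0092
finger_force: 78.2
```

Emit:
arm_command --commands '[[[0,8,0],-0.02,1],[[1,16,0],-0.04,1],[[3,20,0],-0.05,1],[[3,20,0],-0.05,1],[[3,20,0],-0.05,1],[[3,20,0],-0.05,1],[[3,20,0],-0.05,1],[[3,20,0],-0.05,1],[[3,20,0],-0.05,1],[[3,20,0],-0.05,1],[[3,20,0],-0.05,1],[[3,20,0],-0.05,1],[[3,20,0],-0.05,1],[[3,20,0],-0.05,1],[[3,20,0],-0.05,1],[[3,20,0],-0.05,1],[[3,20,0],-0.05,1],[[3,20,0],-0.05,1],[[3,20,0],-0.01,1],[[3,20,0],0,1]]'

```text
clock: 7.9
position: [0.5553, 0.1987, 0.2812]
tool_rot: [-3.141, 0.001, 0.983]
force: [0.0, -1.0, -5.2]
grip_width: 0.0091
finger_force: 78.2
```

Emit:
arm_command --commands '[[[4,20,0],0,1],[[3,16,0],0,1],[[1,10,0],0,1],[[0,8,0],0,1],[[0,0,0],0,1],[[0,0,0],0,1],[[0,0,0],0,1]]'

```text
clock: 8.6
position: [0.5637, 0.251, 0.2823]
tool_rot: [3.141, 0.0, 0.983]
force: [0.1, 0.2, -5.5]
grip_width: 0.0089
finger_force: 78.2
```

```bash
python3 - <<'E'
from h import *
s=grab('scene','s2');t=grab('top','t2');w=grab('wrist','w2');o=bot.observe()
for k in('position','tool_rot','force','moment','qpos','grip_width'):print(k,np.round(o[k],4))
p=proj(t,[.633,.185,.26])[0];q=proj(s,[.633,.185,.2])[0];print(p,q)
def crop(d,c,f,h):
    x,y=int(c[0]),int(c[1]);x=max(x,h);y=max(y,h);print(x-h,y-h);return cv2.resize(d['image'][y-h:y+h,x-h:x+h],(2*h*f,2*h*f),interpolation=3)
cv2.imwrite('pics/h2.png',np.hstack([crop(t,p,10,20),crop(s,q,5,40)])[:,:,::-1])
E
```

```text
position [0.5637 0.2513 0.2824]
tool_rot [3.1414e+00 1.0000e-04 9.8310e-01]
force [ 0.1431 -0.5978 -5.5904]
moment [-0.0602  0.0149  0.033 ]
qpos [-0.1901  0.4968 -0.4827  1.5434  0.2438  1.1615 -1.3081]
grip_width 0.0093
[191.76911134 136.91663418] [293.66557286 228.30703265]
171 116
253 188
```

View pics/h2.png

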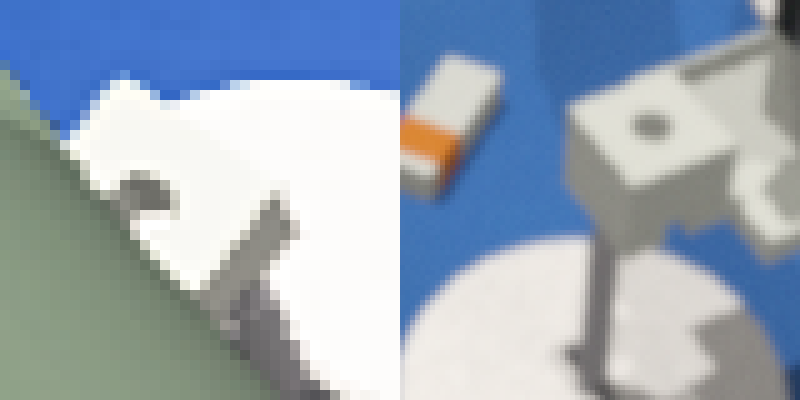

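The hover view has the bore at about (303.4,213) in the scene image and (185.8,135.5), partly hidden, in the top image. The post is in front of and below the boss.

```bash
python3 - <<'E'
from h import *
s=load('s2');t=load('t2');s0=load('s0')
# refine bore in scene: dark blob centroid
g=cv2.cvtColor(s['image'],cv2.COLOR_RGB2GRAY).astype(float)[205:222,294:314]
m=np.clip(200-g,0,None)*(g<190);n,l,st,ce=cv2.connectedComponentsWithStats((g<185).astype(np.uint8));print(st,ce+[294,205])
for u in [(303.4,213)]: print('bore s',plane(s,[u],.265), 't',plane(t,[(185.8,135.5)],.265))
print(tri(t,(185.8,135.5),s,(303.4,213)))
# post edges in s0 at rows: gradient
g0=cv2.cvtColor(s0['image'],cv2.COLOR_RGB2GRAY).astype(int)
for r in range(229,260,3): print(r,g0[r,284:304])
E
```

```text
[[  0   0  20  17 295]
 [  0   0   3   2   4]
 [  6   6   7   5  32]
 [  0  15   2   2   3]
 [ 16  15   4   2   6]] [[303.60677966 212.8779661 ]
 [294.75       205.25      ]
 [302.90625    212.9375    ]
 [294.33333333 220.66666667]
 [311.83333333 220.66666667]]
bore s [[0.63615723 0.20648245 0.265     ]] t [[0.6352614  0.20134287 0.265     ]]
(array([0.63506718, 0.20375311, 0.26291026]), np.float64(0.004430384037599959))
229 [108 109 108 109 109 108 109 109 109 110 111 110 108 109 109 110 106 108
 107 108]
232 [109 111 109 107 108 107 110 117 135 155 157 141 120 110 109 109 106 106
 107 109]
235 [161 165 171 172 171 169 160 154 151 147 139 134 131 130 133 130 124 120
 114 111]
238 [228 229 232 233 232 223 197 159 139 130 126 133 174 212 226 228 226 224
 219 210]
241 [231 232 232 231 231 220 186 141 116 110 114 130 178 217 229 233 233 233
 233 234]
244 [231 232 232 231 229 215 176 130 112 111 117 149 195 223 232 233 234 234
 234 234]
247 [231 232 232 229 224 205 165 125 112 111 120 162 208 228 232 233 232 233
 233 232]
250 [233 233 232 228 220 193 152 117 112 112 131 178 217 231 234 234 233 234
 233 234]
253 [232 232 232 229 218 184 138 117 109 114 143 189 219 231 233 233 233 233
 232 232]
256 [229 224 211 200 189 159 124 112 109 119 159 203 225 231 234 234 234 234
 232 231]
259 [224 203 165 123 105 110 113 112 111 124 173 215 230 234 234 233 233 231
 231 232]
```

Emit:
arm_command --commands '[[[0,-5,0],0,1],[[-1,-7,0],0,1],[[-1,-5,0],0,1],[[0,-2,0],0,1],[[0,0,-5],0,1],[[0,0,-7],0,1],[[0,0,-5],0,1],[[0,0,0],0,1],[[0,0,0],0,1],[[0,0,0],0,1]]'

```text
clock: 9.75
position: [0.5617, 0.233, 0.2654]
tool_rot: [3.142, -0.0, 0.984]
force: [0.1, -0.0, -5.1]
grip_width: 0.0092
finger_force: 78.1
```

```bash
python3 - <<'E'
from h import *
s=grab('scene','s3');t=grab('top','t3');o=bot.observe()
for k in('position','tool_rot','force','moment'):print(k,np.round(o[k],4))
z=o['position'][2]-.0675;print('z',z)
g=cv2.cvtColor(s['image'],cv2.COLOR_RGB2GRAY)
p=proj(s,[.634,.187,z+.05])[0];print('expected px if on post (scene-rel)',p)
x,y=np.round(p).astype(int);print(x-9,y-6);print(g[y-6:y+7,x-9:x+10])
p=proj(t,[.6325,.183,z+.05])[0];x,y=np.round(p).astype(int);print('top',p);g=cv2.cvtColor(t['image'],cv2.COLOR_RGB2GRAY);print(x-7,y-6);print(g[y-6:y+7,x-7:x+8])
# post axis in scene: shaft centres (s0) -> compare with projected vertical axis
s0=load('s0');g0=cv2.cvtColor(s0['image'],cv2.COLOR_RGB2GRAY).astype(float)
for r in(241,244,247,250):
    wt=np.clip(225-g0[r,286:302],0,None);c=(wt*np.arange(286,302)).sum()/wt.sum()
    L=proj(s0,[[.634,.187,zz] for zz in np.linspace(.06,.19,60)]);print(r,round(c,2),round(np.interp(r,L[::-1,1] if L[0,1]>L[-1,1] else L[:,1],L[::-1,0] if L[0,1]>L[-1,1] else L[:,0]),2))
E
```

```text
position [0.5616 0.233  0.2655]
tool_rot [ 3.1414e+00 -3.0000e-04  9.8380e-01]
force [ 0.1481 -0.6971 -4.7908]
moment [ 0.0029  0.0131 -0.0104]
z 0.19797894572251423
expected px if on post (scene-rel) [295.49479954 214.79864523]
286 209
[[202 209 213 218 220 221 222 222 223 222 221 222 223 222 222 221 220 217
  212]
 [218 220 222 221 222 222 222 221 221 221 221 221 221 222 223 223 222 221
  217]
 [222 223 222 222 222 223 220 218 215 213 213 215 219 221 221 223 222 222
  221]
 [223 222 222 222 222 219 213 204 197 192 192 197 206 214 220 221 222 222
  222]
 [223 223 222 223 221 215 199 180 165 157 158 165 178 198 214 219 222 222
  222]
 [222 222 222 222 219 210 183 156 140 134 135 139 152 180 205 217 221 222
  222]
 [222 222 222 222 220 209 182 148 135 131 132 134 142 169 200 216 222 222
  223]
 [221 222 222 222 221 213 194 167 147 139 139 138 152 177 203 218 222 223
  222]
 [219 222 222 222 222 220 210 193 177 168 163 166 179 197 212 220 221 222
  222]
 [213 220 222 223 222 222 218 213 205 200 197 197 206 214 219 222 223 222
  222]
 [202 215 222 223 223 222 221 220 219 217 216 216 218
[... 420 characters left out ...]
 [105 141 235 255 254 251 248 252 253 250 249 248 248 248 248]
 [113 105 129 192 197 126 112 149 214 249 250 248 248 248 248]
 [121 113 111 126 128 110 111 108 127 218 252 249 248 248 248]
 [123 120 113 111 124 131 113 111 113 199 253 249 248 248 248]
 [127 124 119 112 109 113 112 133 156 187 248 249 248 248 248]
 [128 127 124 119 112 144 249 255 255 237 250 249 248 248 248]
 [132 128 126 123 118 106 169 247 246 247 249 248 248 249 250]
 [136 132 129 126 121 114 103 159 244 252 249 248 248 249 250]
 [136 135 131 129 126 122 114 117 209 255 251 249 249 252 246]
 [138 137 136 132 127 126 122 114 115 207 255 251 251 248 194]]
241 293.1 293.15
244 292.78 292.88
247 292.5 292.61
250 292.18 292.34
```

Emit:
arm_command --commands '[[[0,0,-3],0,1],[[0,0,-3],0,1],[[0,0,-3],0,1],[[0,0,-3],0,1],[[0,0,0],0,1],[[0,0,0],0,1]]'

```text
clock: 10.45
position: [0.5615, 0.2329, 0.2532]
tool_rot: [-3.141, 0.0, 0.984]
force: [0.4, -0.1, -4.4]
grip_width: 0.009
finger_force: 78.1
```

Emit:
arm_command --commands '[[[0,0,-2],0,1],[[0,0,-2],0,1],[[0,0,-2],0,1],[[0,0,0],0,1],[[0,0,0],0,1]]'

```text
clock: 10.95
position: [0.5615, 0.2329, 0.2473]
tool_rot: [-3.142, 0.0, 0.984]
force: [0.5, 0.3, -4.5]
grip_width: 0.009
finger_force: 78.2
```

Emit:
arm_command --commands '[[[0,0,-1],0,1],[[0,0,-1],0,1],[[0,0,-1],0,1],[[0,0,0],0,1]]'

```text
clock: 11.35
position: [0.5615, 0.2328, 0.2441]
tool_rot: [-3.141, 0.0, 0.984]
force: [0.4, -0.4, -5.3]
grip_width: 0.009
finger_force: 78.2
```

Emit:
arm_command --commands '[[[0,0,-1],0,1],[[0,0,-1],0,1],[[0,0,-1],0,1],[[0,0,0],0,1]]'

```text
clock: 11.75
position: [0.5616, 0.2328, 0.2412]
tool_rot: [-3.142, 0.0, 0.984]
force: [0.5, -0.6, -6.1]
grip_width: 0.0089
finger_force: 78.2
```

Emit:
arm_command --commands '[[[0,0,-1],0,1],[[0,0,-1],0,1],[[0,0,-1],0,1],[[0,0,0],0,1]]'

```text
clock: 12.15
position: [0.5615, 0.2328, 0.2381]
tool_rot: [-3.142, 0.0, 0.984]
force: [1.3, -0.5, -6.3]
grip_width: 0.0094
finger_force: 78.2
```

Emit:
arm_command --commands '[[[0,0,-2],0,1],[[0,0,-2],0,1],[[0,0,-2],0,1],[[0,0,-2],0,1],[[0,0,0],0,1]]'

```text
clock: 12.65
position: [0.5616, 0.2328, 0.23]
tool_rot: [-3.142, 0.0, 0.984]
force: [2.4, -0.3, -6.2]
grip_width: 0.0092
finger_force: 78.1
```

Emit:
arm_command --commands '[[[0,0,-3],0,1],[[0,0,-3],0,1],[[0,0,-3],0,1],[[0,0,-3],0,1],[[0,0,-3],0,1],[[0,0,0],0,1]]'

```text
clock: 13.25
position: [0.5617, 0.2328, 0.2149]
tool_rot: [3.141, 0.0, 0.984]
force: [5.7, -0.4, -7.5]
grip_width: 0.0092
finger_force: 78.0
```

Emit:
arm_command --commands '[[[0,0,-3],0,1],[[0,0,-3],0,1],[[0,0,-3],0,1],[[0,0,-3],0,1],[[0,0,-3],0,1],[[0,0,0],0,1]]'

```text
clock: 13.85
position: [0.5616, 0.2328, 0.1999]
tool_rot: [3.142, 0.0, 0.984]
force: [6.7, -0.8, -6.5]
grip_width: 0.0089
finger_force: 78.2
```

The post is pushing the tier toward +x, so I'll ease 1 mm that way.

Emit:
arm_command --commands '[[[0.5,0,0],0,1],[[0.5,0,0],0,1],[[0,0,0],0,1],[[0,0,0],0,1]]'

```text
clock: 14.25
position: [0.5622, 0.2329, 0.2001]
tool_rot: [-3.141, 0.001, 0.984]
force: [0.1, -0.8, -5.6]
grip_width: 0.0093
finger_force: 78.3
```

```bash
python3 - <<'E'
from h import *
s=grab('scene','s4');o=bot.observe()
for k in('position','tool_rot','force','moment'):print(k,np.round(o[k],4))
cv2.imwrite('pics/h4.png',cv2.resize(s['image'][180:290,240:360],None,fx=5,fy=5,interpolation=3)[:,:,::-1])
E
```

```text
position [0.5622 0.2329 0.2002]
tool_rot [-3.1411e+00  5.0000e-04  9.8380e-01]
force [-0.6813  0.0213 -5.0659]
moment [0.0435 0.0973 0.0453]
```

View pics/h4.png

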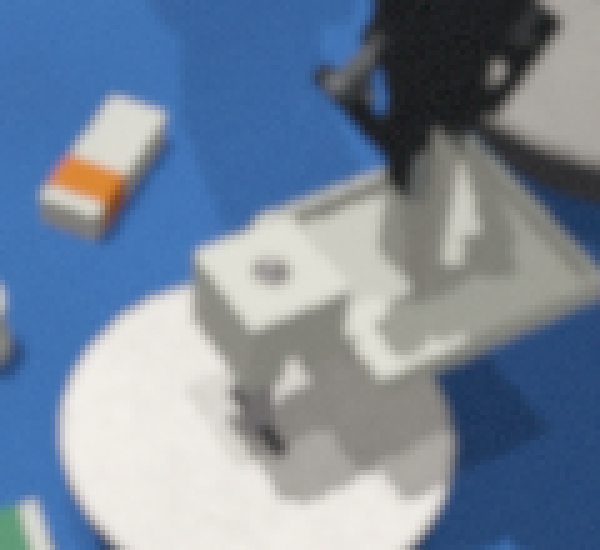

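The view shows the boss threaded on the post, with the tip visible in the bore at about (270,270) in the crop. The pin ends are at (237,397) and (278,445), so the angle matches the earlier estimate.

Emit:
arm_command --commands '[[[0.5,0,-3],0,1],[[0,0,-4],0,1],[[0,0,-4],0,1],[[0,0,-4],0,1],[[0,0,-4],0,1],[[0,0,-3],0,1],[[0,0,0],0,1]]'

```text
clock: 15.0
position: [0.5629, 0.2328, 0.1778]
tool_rot: [-3.141, 0.001, 0.984]
force: [0.3, -0.4, -5.0]
grip_width: 0.0091
finger_force: 78.3
```

Emit:
arm_command --commands '[[[0,0,-3],0,1],[[0,0,-4],0,1],[[0,0,-4],0,1],[[0,0,-4],0,1],[[0,0,-4],0,1],[[0,0,-3],0,1],[[0,0,0],0,1]]'

```text
clock: 15.7
position: [0.5628, 0.2328, 0.1558]
tool_rot: [-3.141, 0.001, 0.984]
force: [0.5, -0.2, -6.1]
grip_width: 0.0088
finger_force: 78.2
```

Emit:
arm_command --commands '[[[0,0,-3],0,1],[[0,0,-4],0,1],[[0,0,-3],0,1],[[0,0,-2],0,1],[[0,0,0],0,1]]'

```text
clock: 16.2
position: [0.5629, 0.2328, 0.1439]
tool_rot: [-3.141, 0.0, 0.984]
force: [0.7, 0.6, -4.7]
grip_width: 0.0091
finger_force: 78.3
```

Underside is at 0.076. I'll take 1 mm steps from here.

Emit:
arm_command --commands '[[[0,0,-1],0,1],[[0,0,-1],0,1],[[0,0,-1],0,1],[[0,0,-1],0,1],[[0,0,-1],0,1],[[0,0,0],0,1]]'

```text
clock: 16.8
position: [0.563, 0.2328, 0.1392]
tool_rot: [-3.142, 0.0, 0.984]
force: [0.1, 0.4, -4.8]
grip_width: 0.0089
finger_force: 78.3
```

Emit:
arm_command --commands '[[[0,0,-1],0,1],[[0,0,-1],0,1],[[0,0,0],0,1]]'

```text
clock: 17.1
position: [0.563, 0.2328, 0.1371]
tool_rot: [-3.141, 0.0, 0.984]
force: [0.3, -0.0, -6.1]
grip_width: 0.009
finger_force: 78.3
```

Emit:
arm_command --commands '[[[0,0,-1],0,1],[[0,0,0],0,1]]'

```text
clock: 17.3
position: [0.563, 0.2329, 0.1362]
tool_rot: [-3.142, 0.0, 0.984]
force: [-0.4, 0.1, -5.3]
grip_width: 0.0091
finger_force: 78.3
```

Emit:
arm_command --commands '[[[0,0,-0.5],0,1],[[0,0,-0.5],0,1],[[0,0,0],0,1]]'

```text
clock: 17.6
position: [0.563, 0.2328, 0.1352]
tool_rot: [-3.142, 0.0, 0.984]
force: [-0.1, 0.2, -5.0]
grip_width: 0.0091
finger_force: 78.3
```

Emit:
arm_command --commands '[[[0,0,-0.5],0,1],[[0,0,-0.5],0,1],[[0,0,0],0,1]]'

```text
clock: 17.9
position: [0.563, 0.2329, 0.1342]
tool_rot: [-3.142, 0.0, 0.984]
force: [0.4, -0.7, -5.8]
grip_width: 0.009
finger_force: 78.3
```

Emit:
arm_command --commands '[[[0,0,-0.5],0,1],[[0,0,-0.5],0,1],[[0,0,0],0,1]]'

```text
clock: 18.2
position: [0.563, 0.2329, 0.1332]
tool_rot: [-3.142, 0.0, 0.984]
force: [0.4, 0.1, -5.5]
grip_width: 0.009
finger_force: 78.3
```

Emit:
arm_command --commands '[[[0,0,-0.5],0,1],[[0,0,-0.5],0,1],[[0,0,0],0,1]]'

```text
clock: 18.5
position: [0.563, 0.2328, 0.1322]
tool_rot: [-3.142, 0.0, 0.984]
force: [-0.5, 0.9, -6.3]
grip_width: 0.0088
finger_force: 78.3
```

Emit:
arm_command --commands '[[[0,0,-0.5],0,1],[[0,0,-0.5],0,1],[[0,0,0],0,1]]'

```text
clock: 18.8
position: [0.563, 0.2329, 0.1312]
tool_rot: [-3.141, 0.0, 0.984]
force: [0.1, -0.6, -5.7]
grip_width: 0.0091
finger_force: 78.3
```

The underside is at 0.0637, which is below the pin top (0.069), with no contact force. The notch is over the pin. I'll lower to the disc.

Emit:
arm_command --commands '[[[0,0,-0.5],0,1],[[0,0,-0.5],0,1],[[0,0,-0.5],0,1],[[0,0,-0.5],0,1],[[0,0,0],0,1]]'

```text
clock: 19.3
position: [0.563, 0.2329, 0.1292]
tool_rot: [-3.142, 0.0, 0.984]
force: [0.7, -0.5, -4.7]
grip_width: 0.0089
finger_force: 78.3
```

Emit:
arm_command --commands '[[[0,0,-0.5],0,1],[[0,0,-0.5],0,1],[[0,0,0],0,1]]'

```text
clock: 19.6
position: [0.563, 0.2329, 0.1282]
tool_rot: [-3.142, 0.0, 0.984]
force: [-0.3, 1.2, -4.8]
grip_width: 0.0091
finger_force: 78.3
```

Emit:
arm_command --commands '[[[0,0,-0.3],0,1],[[0,0,-0.3],0,1],[[0,0,0],0,1]]'

```text
clock: 19.9
position: [0.5631, 0.2329, 0.1277]
tool_rot: [-3.142, -0.0, 0.984]
force: [0.5, 0.1, -5.1]
grip_width: 0.0089
finger_force: 78.5
```

Emit:
arm_command --commands '[[[0,0,-0.3],0,1],[[0,0,0],0,1]]'

```text
clock: 20.1
position: [0.5631, 0.2329, 0.1276]
tool_rot: [3.142, -0.0, 0.984]
force: [-2.6, -1.1, -0.9]
grip_width: 0.0092
finger_force: 79.0
```

Emit:
arm_command --commands '[[[0,0,-0.3],0,1],[[0,0,0],0,1]]'

```text
clock: 20.3
position: [0.5631, 0.2329, 0.1275]
tool_rot: [3.141, -0.0, 0.984]
force: [-4.0, -0.9, 3.9]
grip_width: 0.0092
finger_force: 80.0
```

Emit:
arm_command --commands '[[[0,0,-0.3],0,1],[[0,0,0],0,1]]'

```text
clock: 20.5
position: [0.5631, 0.2329, 0.1275]
tool_rot: [3.141, -0.0, 0.984]
force: [-5.3, -2.4, 10.1]
grip_width: 0.009
finger_force: 80.8
```

Contact came at exactly the home height. I'll relieve the preload, release and retreat straight up.

Emit:
arm_command --commands '[[[0,0,0.6],0,1],[[0,0,0],0,1],[[0,0,0],0,0.7],[[0,0,0],0,0.4],[[0,0,0],0,0],[[0,0,0],0,-0.2],[[0,0,0],0,-0.2],[[0,0,0],0,-0.2],[[0,0,0],0,-0.2],[[0,0,0],0,-0.2],[[0,0,0],0,-0.2]]'

```text
clock: 21.6
position: [0.5631, 0.2329, 0.1274]
tool_rot: [-3.142, 0.0, 0.984]
force: [0.6, 0.2, -0.3]
grip_width: 0.0514
finger_force: 0.0
```

Emit:
arm_command --commands '[[[0,0,3],0,-0.2],[[0,0,8],0,-0.2],[[0,0,15],0,-0.2],[[0,0,20],0,-0.2],[[0,0,20],0,-0.2],[[0,0,20],0,-0.2],[[0,0,20],0,-0.2],[[0,0,20],0,-0.2],[[0,0,15],0,-0.2],[[0,0,5],0,-0.2],[[0,0,0],0,-0.2],[[0,0,0],0,-0.2]]'

```text
clock: 22.8
position: [0.5628, 0.2327, 0.273]
tool_rot: [-3.141, 0.001, 0.984]
force: [0.1, -0.2, -0.4]
grip_width: 0.0514
finger_force: 0.0
```

```bash
python3 - <<'E'
from h import *
s=grab('scene','s5');w=grab('wrist','w5');o=bot.observe()
for k in('position','force','grip_width','clock'):print(k,np.round(o[k],4))
cv2.imwrite('pics/h5.png',np.hstack([cv2.resize(s['image'][170:290,220:360],(420,360)),cv2.resize(w['image'],(380,285))[:285] if 0 else cv2.copyMakeBorder(cv2.resize(w['image'],(380,285)),0,75,0,0,0)])[:,:,::-1])
E
```

```text
position [0.5628 0.2327 0.2727]
force [-0.3173 -0.4767 -0.4669]
grip_width 0.0512
clock 22.9
```

View pics/h5.png

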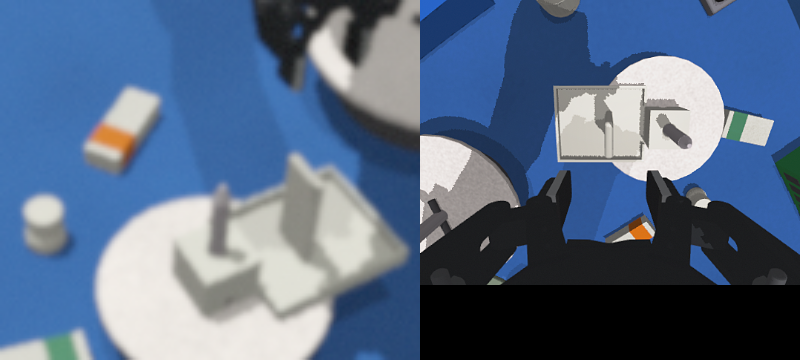

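The tier lies flat on the disc with the post through its boss at (218,220), the gripper is clear and the bystanders look undisturbed.

```bash
python3 -c "from workcell import ticket; print(ticket.job_done())"
```

```text
the job is handed in; nothing more can be done
None
```

The tier is home, flat on the disc with its notch over the cross pin; I lined it up with the pin before lowering it, so it dropped over without being turned on the post, and the job was handed in at about 23 s with the gripper clear.

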